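Set the router's depth rod to a tile and lock it

TASK

The plunge router stands on the board with its cutter already touching the wood and its plunge locked; the blue-glazed tile that is to be let in flush lies on the depth stop as the gauge. Gently lower the yellow-capped depth rod until it just rests on the brittle tile, then swing the red clamping lever down until it is tight, so that the rod stays locked there. Leave the tile where it lies, and the vial, socket, cactus pot and pliers alone.

Things in the scene. Friction and masses are not known exactly. Their poses are not given: they have to be found in the camera images.
- router: Macrocarpa board, 300 x 360 x 30 mm (x -165 to 135 mm, y +-180 mm from its origin), fixed on the bench and let into it by 0 to 12 mm, with a cordless plunge router held on it. Origin: board underside, below the cutter on the router's axis; z up. Its -x, the router's front, faces away from the robot. Motor 76 mm across, battery behind it; black handles to y = +-124 mm, at about 141 mm height.
- motor_top (a point): Centre of the router's top cap, on the motor's axis, the highest point of the motor. The depth rod stands 67 mm from this axis, in front (router -x).
- stop (a point): Centre of the top of the turret's low brass stop, 20 mm across, 22 mm above the board, right below the rod; the tile lies on it. The turret's two other stops are behind it, under the motor.
- rod (a joint): Slide of the depth rod in its boss on the plunge head, m: 0 is fully up, grows as the rod goes down (to 0.070). It starts at 0 to 0.020, a gap of 18 to 59 mm over the tile. A felt ring holds the rod with about 2 N of drag (a push of 1 to 2 N moves it down) wherever it is left while the clamp is loose; with the clamp tight it cannot be moved by hand.
- rod_tip (a point): Centre of the depth rod's flat lower end. The rod is upright, steel, 10 mm thick, 156 mm long over all.
- rod_top (a point): Centre of the flat top of the rod's yellow cap, which is 18 mm across and 12 mm high, 156 mm above the lower end. It may be pressed down from above or gripped by the cap.
- lock (a joint): Angle of the red clamping lever, rad: 0 is fully loose, with the lever 0.75 rad above level, and grows as the lever's end is pushed down; 1.0 is fully tight, with the lever 0.25 rad below level (a firm end). Starts at 0 to 0.3. It turns stiffly (about 0.2 N m, some 3 N at 60 mm from the pivot) and stays where it is left; it bites on the rod from about 0.75.
- lever_pivot (a point): Point on the lever's axis (which runs along the router's x), in the plane in which the arm swings, 48 mm in front of the rod (router -x), on the plunge head; x and z as the router's.
- lever_end (a point): Centre of the round end of the red lever's arm, 90 mm from lever_pivot, out to the router's -y side. The arm is a round bar 12 mm thick that swings in the router's y-z plane.
- tile: Handmade terracotta tile, 28 x 28 mm, with a blue-glazed face: its thickness differs from tile to tile, anywhere from 9 to 18 mm, and is not known. 28 g, brittle: it cracks if pressed with over 18 N, so it must be met slowly (10 mm/s or less); lying loose on the low stop below the rod. Origin: centre of its underside.
- head (a joint): Height of the plunge head on its columns, m, 0 to 0.012; locked, must not be changed.
- vial: Cork-topped glass vial, 26 mm across, 64 mm tall, standing on the board. Origin: centre of its underside.
- socket: Chrome socket, 24 mm across, 30 mm tall, standing on the board. Origin: centre of its underside.
- cactus: Small green pot with a cactus, 80 mm across, 125 mm tall, on the bench. Origin: centre of its underside.
- pliers: Black-handled pliers, 180 mm long, 16 mm high, lying on the bench. Origin: at the rivet, on the underside; x towards the jaws.

How it is judged:
By the outcome, as a careful person would: the job done as asked, in the order asked, and still so for the second after the job is handed in, with the robot touching nothing.
It also fails if it takes over 51 s, if anything falls off the work surface, if the arm or the gripper's body presses on something with over 40 N, if the wrist force passes 120 N, or if a joint passes its speed limit or range.

ROBOT

A 6-joint arm with a two-finger parallel gripper is mounted at the origin on the work surface. World frame = base frame: x ahead of the robot, y to its left, z up, the work surface at z = 0. Lengths are in mm, angles in rad, forces in N, time in s.
With the tool pointing down it reaches from about 275 to 750 mm from the base axis. Payload 10.2 kg.
Tool frame: the origin (TCP) lies between the finger pads; the fingertips stand 11 mm ahead of it and the grasp point (between the pads) lies 8 mm behind it (ctrl.nose_length is the distance from the TCP to the fingertips, in mm); x points along the fingers, y is the direction in which the jaws open and shut, and the axes are right-handed (so a half turn about x gives the same grasp; the last joint's range is limited). The gripper opens to 85 mm and grips with 20 to 120 N. Pads are 22 mm wide; open, the fingers measure 114 mm over their backs; the gripper's body (76 mm by 85 mm) begins 54 mm behind the grasp point. The pads swing forward as they close: fully open they stand 13 mm farther back than shut.
Start: joints at [-1.359, 0.313, 1.498, -0, 1.331, -0.223], TCP at [221.134, -476.163, 242.294] pointing down, gripper open.
Joint ranges: [-2.94, 2.94], [-0.97, 2.17], [0.19, 2.56], [-1.23, 4.37], [0.02, 3.11], [-2.88, 2.88]. Speed limits (rad/s): [2.39, 2.39, 3.01, 3.14, 3.14, 3.14].

INTERFACE

Orientations are given as a unit quaternion [w, x, y, z].
In Python, from rig import ctrl, capture, ticket gives the robot as it stands.
- The arm moves only by the tool step_arm, never from a script. Its argument "commands" is a list of rows, each a list of 2 entries, a list of its own where there are three numbers: the shift along the world's x, y, z normalised to -1 to 1, where 1 is 0.04 m, then the turn about the world's z normalised to -1 to 1, where 1 is 180 degrees. A call has 1 to 5 rows; each row shifts and turns the commanded pose from where the row before left it; what a row does not reach is not made up. A row lasts 1/10 s, in which the tool goes at most 50 mm and 8.59 degrees, less where a joint would pass 70% of its speed; a pose out of reach is approached as far as the arm can. A call with a number of a shift or a turn outside -1 to 1 is refused whole. A call with a gripper value outside its range is refused whole. "gripper" is the closure, from -1 (fully open) to 1 (shut), so that 0 is half open, set as the call begins (left out, the last holds). The fingers move at their own pace and stop on an object; "force" is the grip in N (left out, the last holds). Time passes only in rows, so rows that do not move let the fingers close. It gives the time, the measured TCP pose, the force and the opening at its end, in the units of the state.
- ctrl.sense(): the state, without advancing time (a new reading comes with each control period).
- capture(name): name is "side" or "top" or "wrist"; returns a dict with "image" (420x560x3 uint8, blue, green, red), "fov_y" (degrees; the focal length in pixels is half the picture's height over the tangent of half this angle, whatever the lens; pixels are square), "cx", "cy" (the principal point, pixels), "origin" and "orientation" of the camera in the world. Camera axes: x right, y down, z forward; pixel columns grow to the right and rows downward; lengths in mm; the calibration is good to about 2 mm. A picture is of the moment at which its call begins. There is no depth.
- ticket.finish_job(): hands the job in, once; it reports no verdict.
The state is a dict: "time_s": time; "joints": joint angles; "dq": joint speeds; "tau": joint torques, N m; "eef_pos": TCP position; "ee_rot": TCP orientation; "force": force on the tool from outside, world axes, zero at the start; "wrist_torque": the same for the moment, N m; "grip_width": opening from 0.0 (shut) to 1.0 (fully open).
Only numpy, scipy, OpenCV 4.12 (cv2) and the standard library are available. Lean on these libraries where they do the work, as an engineer would, in place of code of your own. Each camera call takes 0.05 s, during which the arm holds its last target.

## Working session

There is one attempt and no reset: what is moved stays moved. The work goes in short steps, Python scripts to look and compute and a tool call to move; the robot and the scene stay as the last step left them, time stands still between calls to the robot, and variables do not carry over. Pictures are saved under pics/ and viewed, and the job is handed in when it is done.

Besides the shell and the picture viewer there is one more tool, called as a command line: name --argument value ..., lists and objects as JSON in quotes. step_arm: Moves the arm, as the interface text tells. Its arguments: {"type":"object","properties":{"commands":{"type":"array","items":{"type":"array"}},"gripper":{"type":"number"},"force":{"type":"number"}},"required":["commands"]}

```bash
ls; mkdir -p pics; python3 - <<'E'
from rig import ctrl, capture, ticket
import cv2,pickle
d={}
for n in ["side","top","wrist"]:
    c=capture(n); d[n]=c; cv2.imwrite(f"pics/{n}0.png",c["image"])
    print(n,{k:v for k,v in c.items() if k!="image"})
pickle.dump(d,open("c0.pkl","wb"))
print(ctrl.sense())
E
```

```text
pics
side {'fov_y': 46.614194426169504, 'cx': 279.9211040158778, 'cy': 213.01853968230392, 'origin': array([ 183.13367342,  957.64982364, 1438.81022432]), 'orientation': array([ 0.05375658, -0.1561507 ,  0.93192219, -0.32287492])}
top {'fov_y': 42.986626201614044, 'cx': 279.1535801731935, 'cy': 215.5572550879118, 'origin': array([ 337.01611613,  -13.33553908, 1624.48915489]), 'orientation': array([-0.0437037 ,  0.71148619, -0.70024607,  0.03915139])}
wrist {'fov_y': 71.64599826980967, 'cx': 279.29586154534366, 'cy': 203.67205391158424, 'origin': array([ 295.60429183, -441.81407552,  373.38407382]), 'orientation': array([ 0.13360947,  0.83231769, -0.53107328, -0.08577264])}
{'time_s': 0.15, 'joints': array([-1.35939704e+00,  3.13315375e-01,  1.49823313e+00,  2.78680316e-05,
        1.33102294e+00, -2.23399232e-01]), 'dq': array([-0.00092741, -0.00101853, -0.00304388, -0.00090041,  0.00185684,
       -0.00029738]), 'tau': array([ 1.44756810e-03, -4.12366784e+01, -2.59797335e+01, -9.19727449e-05,
        3.23733067e-03,  2.73897172e-06]), 'eef_pos': array([ 221.10183467, -475.97554029,  241.88074212]), 'ee_rot': array([ 0.15216815,  0.69047476,  0.15286013, -0.69045147]), 'force': array([ 0.41064896, -0.65455175, -0.45149433]), 'wrist_torque': array([-0.01608615, -0.00093857, -0.01658423]), 'grip_width': 0.9987726545424201}
```

View pics/side0.png

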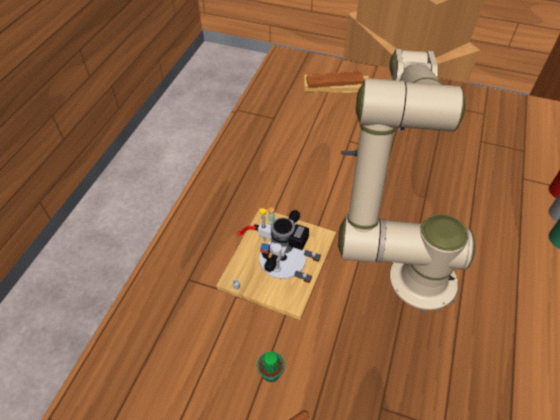

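View pics/top0.png

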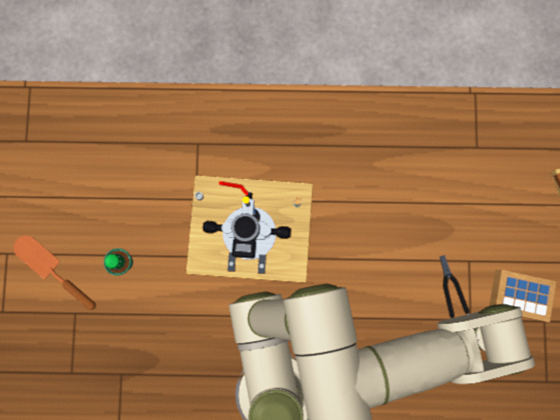

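View pics/wrist0.png

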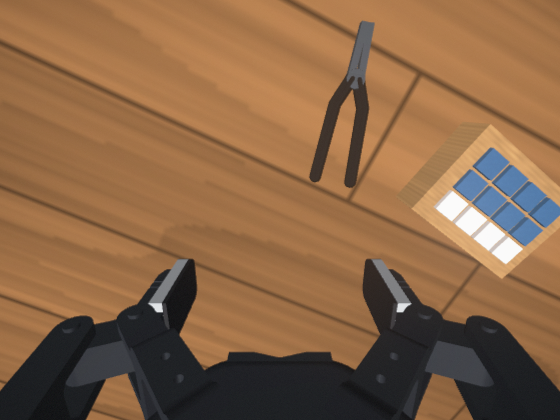

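```bash
python3 - <<'E'
import cv2,pickle,numpy as np
d=pickle.load(open("c0.pkl","rb"))
a=cv2.resize(d["top"]["image"][165:290,180:320],None,fx=5.5,fy=4.7*5.5/4.7/1.15,interpolation=cv2.INTER_CUBIC)
a=cv2.resize(d["top"]["image"][170:285,180:320],(700,575),interpolation=cv2.INTER_CUBIC)
cv2.imwrite("pics/topz.png",a)
b=cv2.resize(d["side"]["image"][200:320,210:350],(700,600),interpolation=cv2.INTER_CUBIC)
cv2.imwrite("pics/sidez.png",b)
E
```

```text
(no output)
```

View pics/topz.png

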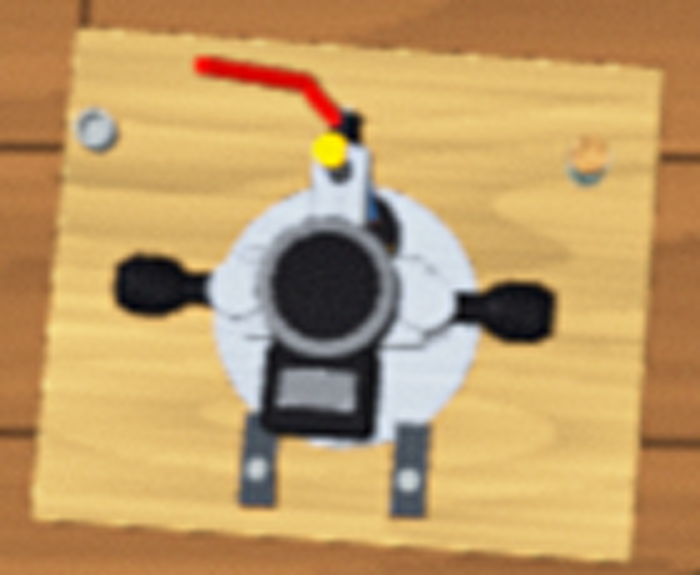

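View pics/sidez.png

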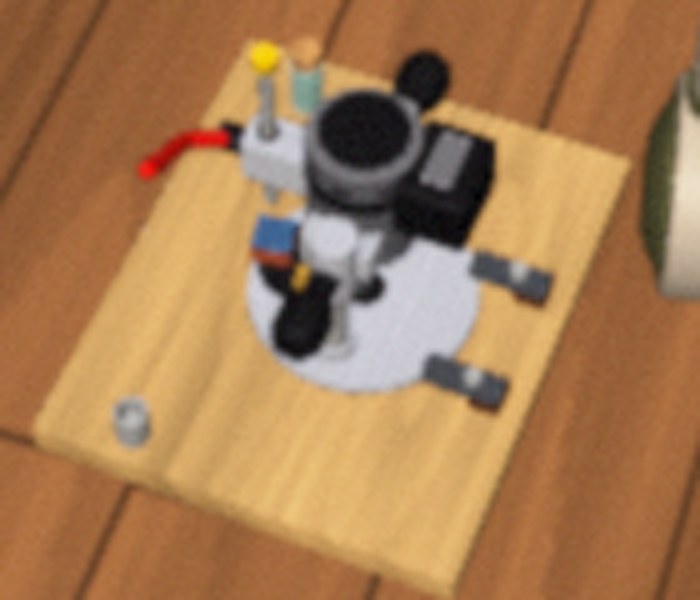

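```bash
cat > h.py <<'E'
import numpy as np,cv2,pickle
from scipy.spatial.transform import Rotation as R
def f(c): return 210/np.tan(np.radians(c["fov_y"]/2))
def ray(c,u,v):
    w,x,y,z=c["orientation"]; r=R.from_quat([x,y,z,w])
    d=r.apply([(u-c["cx"])/f(c),(v-c["cy"])/f(c),1]); return c["origin"],d/np.linalg.norm(d)
def tri(*obs):
    A=np.zeros((3,3));b=np.zeros(3);L=[]
    for c,u,v in obs:
        o,d=ray(c,u,v);P=np.eye(3)-np.outer(d,d);A+=P;b+=P@o;L.append((o,P))
    p=np.linalg.solve(A,b); return p,[round(float(np.linalg.norm(P@(p-o))),1) for o,P in L]
def onz(c,u,v,z):
    o,d=ray(c,u,v); return o+d*(z-o[2])/d[2]
def proj(c,p):
    w,x,y,z=c["orientation"]; q=R.from_quat([x,y,z,w]).inv().apply(np.array(p)-c["origin"])
    return q[0]/q[2]*f(c)+c["cx"],q[1]/q[2]*f(c)+c["cy"]
E
python3 - <<'E'
from h import *
d=pickle.load(open("c0.pkl","rb"));t=d["top"];s=d["side"]
for n in d:
    if n=="wrist":continue
    im=d[n]["image"].astype(int); B,G,Rr=im[...,0],im[...,1],im[...,2]
    m=(B<90)&(G>170)&(Rr>200); m[:150]=0;m[300:]=0; ys,xs=np.nonzero(m);print(n,"yel",len(xs),xs.mean(),ys.mean(),ys.min(),ys.max(),xs.min(),xs.max())
    m=(B<70)&(G<60)&(Rr>140); m[:150]=0;m[300:]=0;m[:,350:]=0; ys,xs=np.nonzero(m);print("red",sorted(zip(xs,ys)))
T=lambda u,v:(t,180+u/5-.4,170+v/5-.4)
S=lambda u,v:(s,210+u/5-.4,200+v/5-.4)
print("cap",tri(T(330,150),S(264,55)))
print("leverend",tri(T(205,66),S(150,169)))
print("motor",tri(T(327,285),S(365,133)))
print("tile?",tri(T(375,205),S(277,238)))
for z in (18,30):
    print(z,[onz(*T(*q),z).round(0)[:2] for q in((77,30),(662,70),(632,560),(35,518))], [onz(*S(*q),z).round(0)[:2] for q in((630,155),(452,590),(38,425))])
E
```

```text
side yel 25 262.24 210.8 209 213 260 265
red [(np.int64(238), np.int64(233)), (np.int64(238), np.int64(234)), (np.int64(239), np.int64(231)), (np.int64(239), np.int64(232)), (np.int64(239), np.int64(233)), (np.int64(239), np.int64(234)), (np.int64(239), np.int64(235)), (np.int64(240), np.int64(231)), (np.int64(240), np.int64(232)), (np.int64(240), np.int64(233)), (np.int64(240), np.int64(234)), (np.int64(240), np.int64(235)), (np.int64(241), np.int64(230)), (np.int64(241), np.int64(231)), (np.int64(241), np.int64(232)), (np.int64(241), np.int64(233)), (np.int64(241), np.int64(234)), (np.int64(242), np.int64(229)), (np.int64(242), np.int64(230)), (np.int64(242), np.int64(231)), (np.int64(242), np.int64(232)), (np.int64(243), np.int64(229)), (np.int64(243), np.int64(230)), (np.int64(243), np.int64(231)), (np.int64(244), np.int64(228)), (np.int64(244), np.int64(229)), (np.int64(244), np.int64(230)), (np.int64(244), np.int64(231)), (np.int64(245), np.int64(227)), (np.int64(245), np.int64(228)), (np.int64(245), np.int64(229)), (np.int64(245), np.int64(230)), (np.int64(246), np.int64(227))
[... 3734 characters left out ...]
, np.int64(194)), (np.int64(247), np.int64(192)), (np.int64(247), np.int64(193)), (np.int64(247), np.int64(194))]
cap (array([539.57625587,  84.78061945, 254.84195055]), [1.0, 1.0])
leverend (array([590.92645323, 156.78991883, 205.4140487 ]), [0.2, 0.2])
motor (array([472.89701129,  87.89968742, 207.27610387]), [0.1, 0.1])
tile? (array([539.78949486,  72.77718797,  36.17277032]), [2.0, 2.0])
18 [array([645., 258.]), array([ 626., -100.]), array([329., -85.]), array([348., 273.])] [array([330., -89.]), array([349., 278.]), array([645., 254.])]
30 [array([643., 256.]), array([624., -99.]), array([329., -84.]), array([348., 271.])] [array([329., -81.]), array([347., 284.]), array([641., 260.])]
```

```bash
python3 - <<'E'
from h import *
w,x,y,z=[0.15216815,0.69047476,0.15286013,-0.69045147]
print(R.from_quat([x,y,z,w]).as_matrix().round(3))
d=pickle.load(open("c0.pkl","rb"));t=d["top"];s=d["side"]
for p in [(540,84.6,255),(540,84.6,250)]: print(proj(t,p),proj(s,p))
print("capcol",tri((t,245.23,199.43),(s,262.24,210.8)))
# socket, vial, tile from side on z~?
print(onz(s,210+132/5,200+405/5,54),onz(s,210+305/5,200+45/5,88), onz(s,210+275/5,200+233/5,60))
E
```

```text
[[-0.     0.421 -0.907]
 [ 0.001 -0.907 -0.421]
 [-1.    -0.001 -0.   ]]
(np.float64(245.60448190434363), np.float64(199.06203325658646)) (np.float64(262.59689219271087), np.float64(210.55529536218765))
(np.float64(245.73492206324863), np.float64(199.3455513888721)) (np.float64(262.64074131703387), np.float64(211.55578795195706))
capcol (array([539.8811984 ,  85.72521166, 254.88274409]), [0.8, 0.8])
[579.64493844 239.35149362  54.        ] [564.59048293 -54.91196317  88.        ] [536.52570741  85.68066388  60.        ]
```

step_arm --commands '[[[0.4,0.9,0.3],0],[[0.5,1,0.3],0],[[0.5,1,0.3],0],[[0.5,1,0.3],0],[[0.5,1,0.3],0]]' --gripper 1

```text
time_s: 0.65
eef_pos: [317.5, -278.4, 302.7]
ee_rot: [0.152, 0.691, 0.152, -0.69]
force: [0.5, -0.6, 1.3]
grip_width: 0.145
```

step_arm --commands '[[[0.6,1,0],-0.028],[[0.6,1,0],-0.028],[[0.6,1,0],-0.028],[[0.6,1,0],-0.028],[[0.6,1,0],-0.028]]'

```text
time_s: 1.15
eef_pos: [437.7, -78.2, 302.3]
ee_rot: [-0.003, 0.707, -0.003, -0.707]
force: [0.4, -0.5, -0.3]
grip_width: -0.005
```

step_arm --commands '[[[0.65,1,0],0],[[0.6,1,0],0],[[0.6,1,0],0],[[0.6,1,0],0],[[0,0,0],0]]'

```text
time_s: 1.65
eef_pos: [536.2, 83.8, 301.2]
ee_rot: [0.0, -0.707, -0.0, 0.708]
force: [0.1, -0.3, 0.0]
grip_width: 0.005
```

```bash
python3 - <<'E'
from h import *
from rig import ctrl,capture
d={}
for n in ["side","wrist"]:
    c=capture(n); d[n]=c
cv2.imwrite("pics/wrist1.png",d["wrist"]["image"])
cv2.imwrite("pics/side1.png",cv2.resize(d["side"]["image"][160:300,210:350],(600,600),interpolation=cv2.INTER_CUBIC))
pickle.dump(d,open("c1.pkl","wb"))
s=ctrl.sense();print(s["eef_pos"],s["force"],s["time_s"],s["joints"])
print(d["wrist"]["origin"],proj(d["wrist"],(540,85,255)))
E
```

```text
[535.05616085  80.38261058 301.67833615] [-0.2180799  -0.7095301   0.62530468] 1.75 [-6.74100276e-02  3.14988297e-01  1.34086391e+00 -2.42824139e-04
  1.48695593e+00  1.50678227e+00]
[617.64376676  81.97511689 432.77751535] (np.float64(274.8432015819694), np.float64(230.2978032046487))
```

View pics/wrist1.png

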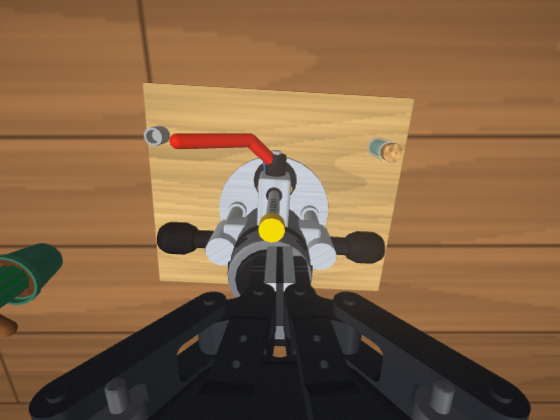

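View pics/side1.png

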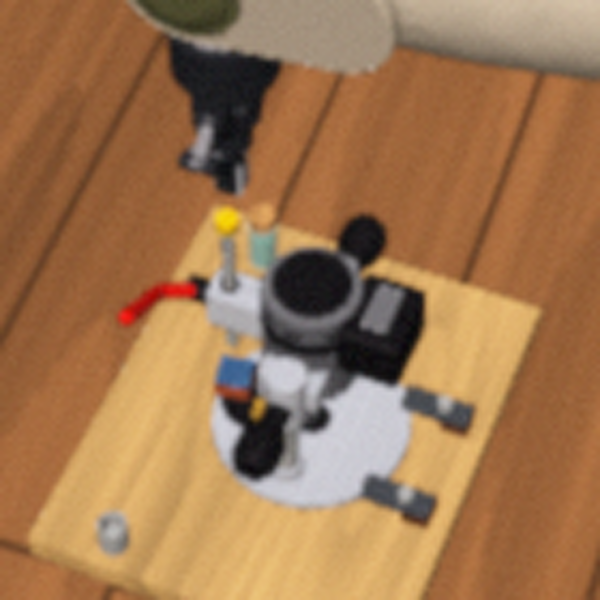

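step_arm --commands '[[[0.12,0.06,0],0],[[0,0,-0.25],0],[[0,0,-0.2],0],[[0,0,-0.15],0],[[0,0,0],0]]'

```text
time_s: 2.25
eef_pos: [539.5, 81.9, 277.2]
ee_rot: [0.002, -0.706, 0.002, 0.708]
force: [-0.0, -0.4, 0.7]
grip_width: -0.001
```

```bash
python3 - <<'E'
from h import *
from rig import ctrl,capture
c=capture("wrist")
cv2.imwrite("pics/wrist2.png",c["image"])
s=ctrl.sense();print(s["eef_pos"],s["force"],s["time_s"])
print(proj(c,(540,85,255)))
E
```

```text
[539.72639294  82.00832425 277.901014  ] [ 0.45419747  0.03429428 -0.05490006] 2.3
(np.float64(274.6221141228672), np.float64(253.02814458827578))
```

View pics/wrist2.png

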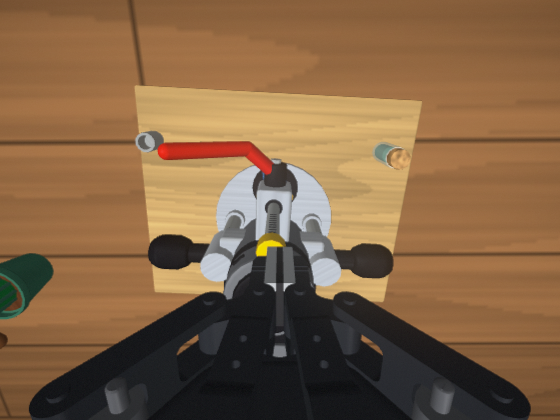

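step_arm --commands '[[[0,0.1,0],0],[[0,0,-0.1],0],[[0,0,-0.05],0],[[0,0,-0.05],0],[[0,0,-0.025],0]]'

```text
time_s: 2.8
eef_pos: [539.9, 86.2, 269.0]
ee_rot: [0.002, -0.707, 0.002, 0.707]
force: [0.2, -0.6, -0.0]
grip_width: -0.004
```

step_arm --commands '[[[0,0,-0.025],0],[[0,0,-0.025],0],[[0,0,-0.025],0],[[0,0,-0.025],0],[[0,0,-0.025],0]]'

```text
time_s: 3.3
eef_pos: [539.9, 86.2, 264.2]
ee_rot: [-0.002, 0.707, -0.002, -0.707]
force: [-0.8, -0.2, 1.1]
grip_width: -0.003
```

```bash
python3 - <<'E'
from h import *
from rig import ctrl,capture
c=capture("wrist")
s=ctrl.sense();print(s["eef_pos"],s["force"],s["time_s"])
cv2.imwrite("pics/wrist3.png",cv2.resize(c["image"][150:320,180:380],(700,595),interpolation=cv2.INTER_CUBIC))
E
```

```text
[539.9100402   86.24323085 264.07224399] [-1.80799861 -0.56376075  1.06914539] 3.35
```

View pics/wrist3.png

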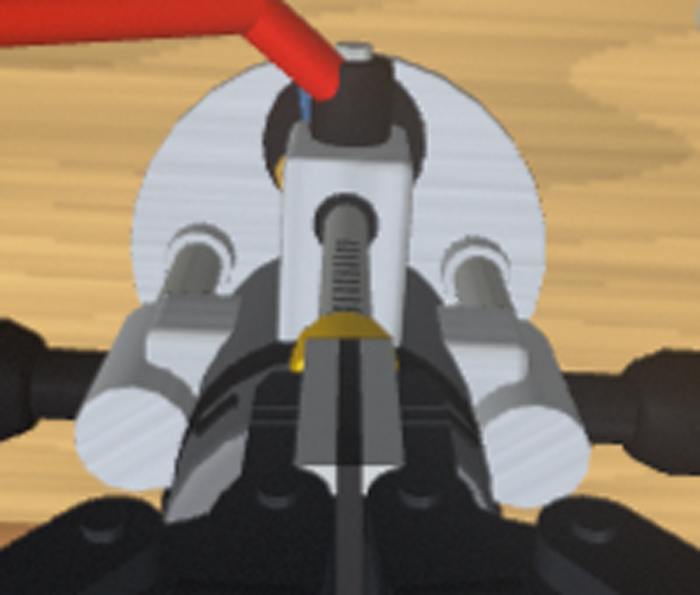

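step_arm --commands '[[[0,0,-0.025],0],[[0,0,-0.025],0],[[0,0,-0.025],0],[[0,0,-0.025],0],[[0,0,-0.025],0]]'

```text
time_s: 3.85
eef_pos: [539.9, 86.2, 259.2]
ee_rot: [-0.002, 0.707, -0.002, -0.707]
force: [-1.2, -0.1, 1.0]
grip_width: 0.003
```

step_arm --commands '[[[0,0,-0.025],0],[[0,0,-0.025],0],[[0,0,-0.025],0],[[0,0,-0.025],0],[[0,0,-0.025],0]]'

```text
time_s: 4.35
eef_pos: [539.9, 86.2, 254.2]
ee_rot: [-0.002, 0.707, -0.002, -0.707]
force: [0.5, 0.7, 1.0]
grip_width: -0.001
```

step_arm --commands '[[[0,0,-0.02],0],[[0,0,-0.02],0],[[0,0,-0.02],0],[[0,0,-0.02],0],[[0,0,-0.02],0]]'

```text
time_s: 4.85
eef_pos: [539.9, 86.3, 250.2]
ee_rot: [-0.002, 0.707, -0.002, -0.707]
force: [-1.2, -0.4, 0.6]
grip_width: 0.001
```

step_arm --commands '[[[0,0,-0.02],0],[[0,0,-0.02],0],[[0,0,-0.02],0],[[0,0,-0.02],0],[[0,0,-0.02],0]]'

```text
time_s: 5.35
eef_pos: [539.9, 86.2, 246.2]
ee_rot: [-0.002, 0.707, -0.002, -0.707]
force: [-0.3, -0.0, 2.3]
grip_width: -0.001
```

```bash
python3 - <<'E'
from h import *
from rig import ctrl,capture
c=capture("side")
s=ctrl.sense();print(s["eef_pos"],s["force"],s["time_s"])
cv2.imwrite("pics/side4.png",cv2.resize(c["image"][200:270,220:300],(700,612),interpolation=cv2.INTER_CUBIC))
E
```

```text
[539.91821329  86.23982442 246.11083177] [-0.57724513  1.21581245  0.47914874] 5.4
```

View pics/side4.png

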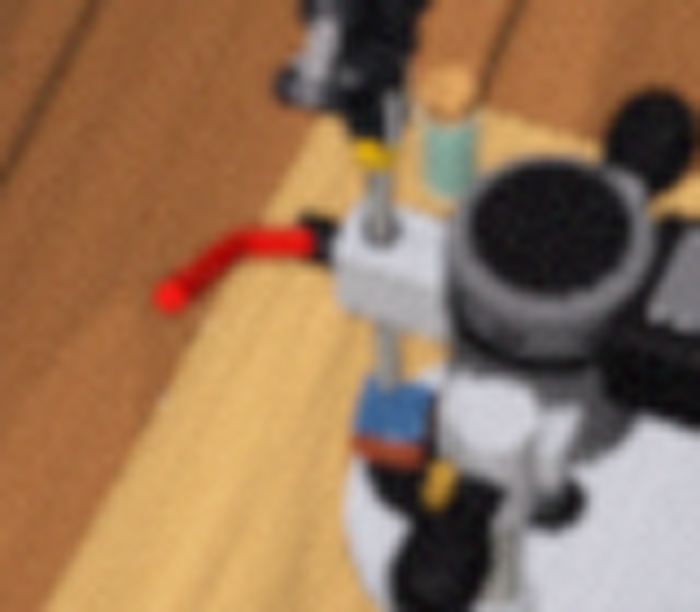

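step_arm --commands '[[[0,0,-0.02],0],[[0,0,-0.02],0],[[0,0,-0.02],0],[[0,0,-0.02],0],[[0,0,-0.02],0]]'

```text
time_s: 5.9
eef_pos: [539.9, 86.2, 242.2]
ee_rot: [0.002, -0.707, 0.002, 0.707]
force: [-1.2, -0.1, 1.5]
grip_width: -0.001
```

step_arm --commands '[[[0,0,-0.02],0],[[0,0,-0.02],0]]'

```text
time_s: 6.1
eef_pos: [540.0, 86.2, 240.6]
ee_rot: [-0.002, 0.707, -0.002, -0.707]
force: [-0.4, -0.3, 1.2]
grip_width: -0.0
```

```bash
python3 - <<'E'
from h import *
from rig import ctrl,capture
c=capture("side")
s=ctrl.sense();print(s["eef_pos"],s["force"],s["time_s"])
cv2.imwrite("pics/side5.png",cv2.resize(c["image"][220:260,240:290],(700,560),interpolation=cv2.INTER_CUBIC))
tz=s["eef_pos"][2]-11
for z in (tz,tz-156,65,60,55): print(z,proj(c,(540.5,86.5,z)))
# tile top back/front corner candidates
for z in (50,55,60,65): print(z,[tuple(np.round((np.array(proj(c,(540+a*14+.7*b,86+b*14,z)))-[240,220])*14)) for a,b in((1,1),(1,-1),(-1,-1),(-1,1))])
E
```

```text
[539.92219608  86.25765368 240.4998975 ] [ 0.15771431 -0.38888052  0.51874043] 6.15
229.49989750405499 (np.float64(262.459462663327), np.float64(216.01423778254383))
73.49989750405499 (np.float64(263.72388155419645), np.float64(244.22727501143987))
65 (np.float64(263.7874140140365), np.float64(245.64487772811344))
60 (np.float64(263.8245483868765), np.float64(246.47345870785975))
55 (np.float64(263.8615079147509), np.float64(247.29813836379822))
50 [(np.float64(261.0), np.float64(421.0)), (np.float64(306.0), np.float64(333.0)), (np.float64(413.0), np.float64(364.0)), (np.float64(369.0), np.float64(453.0))]
55 [(np.float64(260.0), np.float64(410.0)), (np.float64(306.0), np.float64(322.0)), (np.float64(413.0), np.float64(353.0)), (np.float64(368.0), np.float64(441.0))]
60 [(np.float64(260.0), np.float64(398.0)), (np.float64(305.0), np.float64(310.0)), (np.float64(412.0), np.float64(341.0)), (np.float64(368.0), np.float64(430.0))]
65 [(np.float64(259.0), np.float64(387.0)), (np.float64(304.0), np.float64(299.0)), (np.float64(412.0), np.float64(329.0)), (np.float64(367.0), np.float64(418.0))]
```

View pics/side5.png

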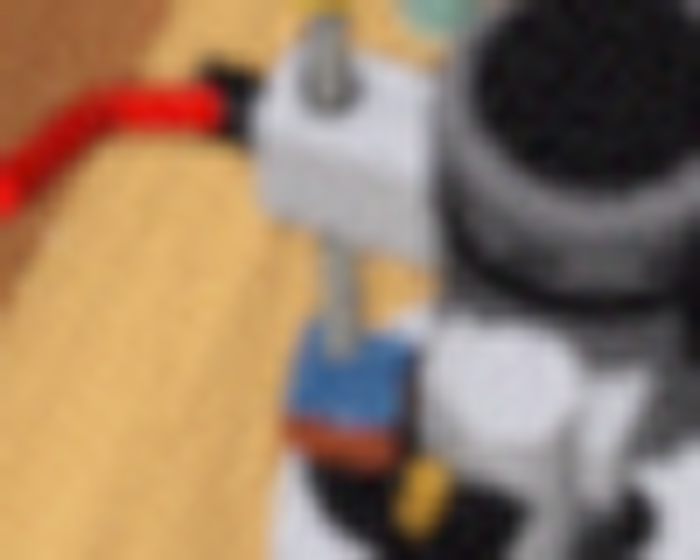

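step_arm --commands '[[[0,0,-0.02],0],[[0,0,-0.02],0],[[0,0,-0.02],0],[[0,0,-0.02],0],[[0,0,-0.02],0]]'

```text
time_s: 6.65
eef_pos: [539.9, 86.2, 236.6]
ee_rot: [0.002, -0.707, 0.002, 0.707]
force: [0.7, 0.3, 1.8]
grip_width: -0.0
```

step_arm --commands '[[[0,0,-0.015],0],[[0,0,-0.015],0]]'

```text
time_s: 6.85
eef_pos: [539.9, 86.2, 235.5]
ee_rot: [-0.002, 0.707, -0.002, -0.707]
force: [0.6, 0.0, 1.5]
grip_width: 0.003
```

step_arm --commands '[[[0,0,-0.015],0],[[0,0,-0.015],0]]'

```text
time_s: 7.05
eef_pos: [539.9, 86.2, 234.3]
ee_rot: [0.002, -0.707, 0.002, 0.707]
force: [-1.0, -0.2, 0.1]
grip_width: -0.003
```

```bash
python3 - <<'E'
from h import *
from rig import ctrl,capture
c=capture("side")
s=ctrl.sense();print(s["eef_pos"],s["force"],s["time_s"])
cv2.imwrite("pics/side6.png",cv2.resize(c["image"][220:260,240:290],(700,560),interpolation=cv2.INTER_CUBIC))
E
```

```text
[539.93105609  86.2332149  234.1386217 ] [ 0.08498434 -0.25909972  1.01883094] 7.1
```

View pics/side6.png

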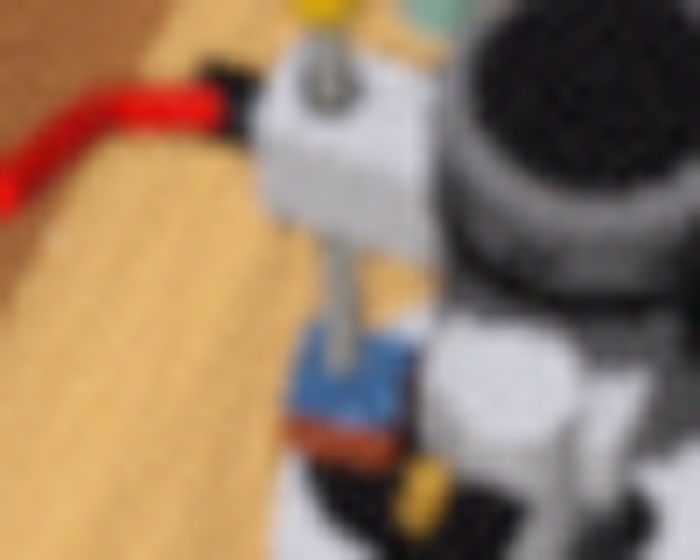

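step_arm --commands '[[[0,0,-0.0125],0],[[0,0,-0.0125],0]]'

```text
time_s: 7.3
eef_pos: [539.9, 86.2, 233.3]
ee_rot: [-0.002, 0.707, -0.002, -0.707]
force: [0.7, 0.6, 0.9]
grip_width: 0.0
```

step_arm --commands '[[[0,0,-0.0125],0],[[0,0,-0.0125],0]]'

```text
time_s: 7.5
eef_pos: [540.0, 86.2, 232.3]
ee_rot: [-0.002, 0.707, -0.002, -0.707]
force: [-0.8, 0.7, 1.3]
grip_width: 0.001
```

step_arm --commands '[[[0,0,-0.0125],0],[[0,0,-0.0125],0]]'

```text
time_s: 7.7
eef_pos: [539.9, 86.2, 231.3]
ee_rot: [-0.002, 0.707, -0.002, -0.707]
force: [-0.1, -0.4, 2.1]
grip_width: -0.0
```

step_arm --commands '[[[0,0,-0.01],0],[[0,0,-0.01],0]]'

```text
time_s: 7.9
eef_pos: [540.0, 86.2, 230.6]
ee_rot: [-0.002, 0.707, -0.002, -0.707]
force: [-1.4, 1.3, 3.9]
grip_width: -0.0
```

step_arm --commands '[[[0,0,0],0]]'

```text
time_s: 8.0
eef_pos: [539.9, 86.2, 230.6]
ee_rot: [-0.002, 0.707, -0.002, -0.707]
force: [-0.9, -1.3, 3.6]
grip_width: -0.001
```

```bash
python3 - <<'E'
from h import *
from rig import ctrl,capture
c=capture("side")
s=ctrl.sense();print(s["eef_pos"],s["force"],s["time_s"])
cv2.imwrite("pics/side7.png",cv2.resize(c["image"][220:260,240:290],(700,560),interpolation=cv2.INTER_CUBIC))
E
```

```text
[539.95819619  86.253799   230.61109347] [-1.16469649  0.18570769  2.23955337] 8.05
```

View pics/side7.png

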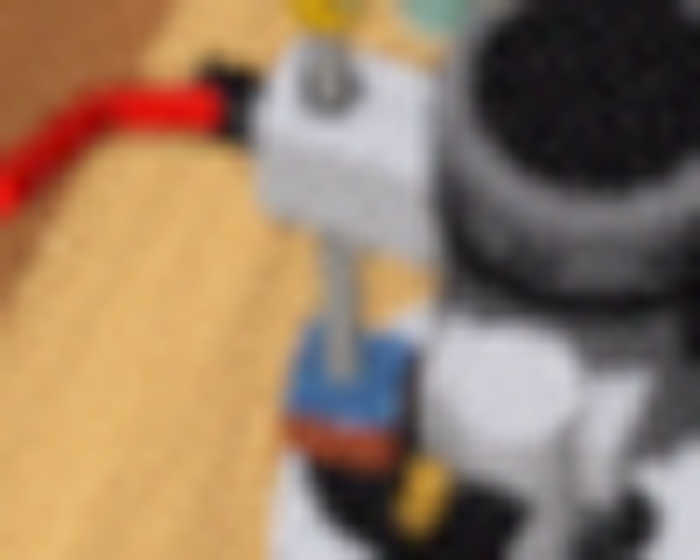

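step_arm --commands '[[[0,0,-0.005],0],[[0,0,-0.005],0]]'

```text
time_s: 8.25
eef_pos: [540.0, 86.2, 230.6]
ee_rot: [-0.002, 0.707, -0.002, -0.707]
force: [-1.6, -0.1, 6.7]
grip_width: -0.001
```

step_arm --commands '[[[0,0,0.03],0],[[0,0,0.1],0],[[0,0,0.4],0],[[0.6,0.75,0.1],0],[[0.65,0.75,0],0]]'

```text
time_s: 8.75
eef_pos: [590.7, 146.7, 256.8]
ee_rot: [-0.002, 0.708, -0.002, -0.706]
force: [1.6, -2.0, -0.3]
grip_width: -0.001
```

step_arm --commands '[[[0,0,0],0],[[0,0,0],0]]'

```text
time_s: 8.95
eef_pos: [589.8, 146.5, 254.6]
ee_rot: [0.001, -0.707, 0.002, 0.708]
force: [0.1, -0.8, -0.3]
grip_width: -0.0
```

```bash
python3 - <<'E'
from h import *
from rig import ctrl,capture
d={n:capture(n) for n in("side","top","wrist")}
s=ctrl.sense();print(s["eef_pos"],s["force"],s["time_s"])
T=d["top"]["image"][170:230,205:275]; S=d["side"]["image"][195:265,220:290]
a=cv2.resize(T,(390,334),interpolation=cv2.INTER_CUBIC);b=cv2.resize(S,(400,400),interpolation=cv2.INTER_CUBIC)
o=np.zeros((400,800,3),np.uint8);o[:334,:390]=a;o[:,400:]=b
cv2.imwrite("pics/m8.png",o);cv2.imwrite("pics/w8.png",d["wrist"]["image"])
pickle.dump(d,open("c8.pkl","wb"))
E
```

```text
[589.56065756 145.5216837  255.53014552] [-1.04218776 -0.40730086 -0.15493822] 9.1
```

View pics/m8.png

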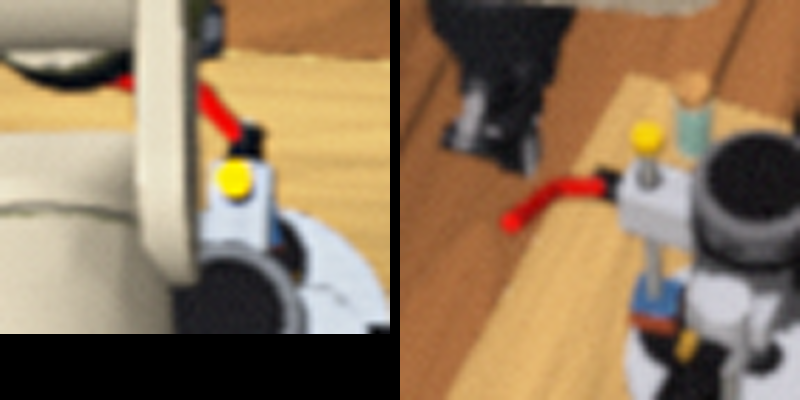

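View pics/w8.png

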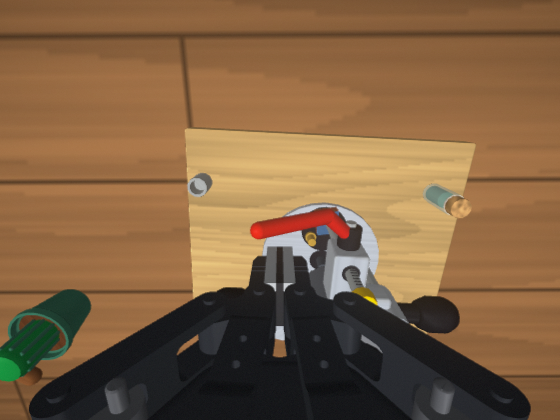

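```bash
python3 - <<'E'
from h import *
d=pickle.load(open("c8.pkl","rb"));w=d["wrist"]
for p in [(591,157,205),(591,157,200),(585,157,205),(588,82,156),(590,145.5,244)]: print(p,proj(w,p))
print("cap",tri((d["top"],205+235/5.57-.4,170+180/5.57-.4),(d["side"],220+(647-400)/5.714-.4,195+134/5.714-.4)))
E
```

```text
(591, 157, 205) (np.float64(263.04891438417616), np.float64(232.2750246293026))
(591, 157, 200) (np.float64(263.4247614347756), np.float64(229.35187986427783))
(585, 157, 205) (np.float64(263.25023162457575), np.float64(240.29818953226595))
(588, 82, 156) (np.float64(355.1039012519482), np.float64(211.40014457387514))
(590, 145.5, 244) (np.float64(280.1538853129928), np.float64(262.48743006583726))
cap (array([539.24829295,  84.24600912, 216.38605754]), [1.2, 1.2])
```

step_arm --commands '[[[0,0,-0.4],0],[[0,0,-0.25],0],[[0,0,-0.1],0],[[0,0,-0.1],0],[[0,0,0],0]]'

```text
time_s: 9.6
eef_pos: [589.9, 146.1, 221.1]
ee_rot: [0.002, -0.707, 0.002, 0.707]
force: [-0.2, -0.5, -0.4]
grip_width: 0.0
```

step_arm --commands '[[[0,0,-0.1],0],[[0,0,-0.1],0],[[0,0,-0.1],0],[[0,0,-0.1],0],[[0,0,-0.1],0]]'

```text
time_s: 10.1
eef_pos: [590.0, 146.4, 201.1]
ee_rot: [-0.002, 0.707, -0.002, -0.707]
force: [1.1, 1.0, 2.7]
grip_width: 0.001
```

step_arm --commands '[[[0,0,-0.08],0],[[0,0,-0.08],0],[[0,0,-0.08],0],[[0,0,-0.08],0],[[0,0,-0.08],0]]'

```text
time_s: 10.6
eef_pos: [589.9, 146.3, 185.1]
ee_rot: [-0.002, 0.707, -0.002, -0.707]
force: [-0.8, 1.1, 4.0]
grip_width: -0.001
```

```bash
python3 - <<'E'
from h import *
from rig import ctrl,capture
d={n:capture(n) for n in("side","wrist")}
s=ctrl.sense();print(s["eef_pos"],s["force"],s["time_s"])
cv2.imwrite("pics/w9.png",d["wrist"]["image"])
cv2.imwrite("pics/s9.png",cv2.resize(d["side"]["image"][195:265,220:290],(560,560),interpolation=cv2.INTER_CUBIC))
E
```

```text
[589.77972852 146.18600992 184.70839062] [0.74817435 1.01432737 0.97071742] 10.7
```

View pics/w9.png

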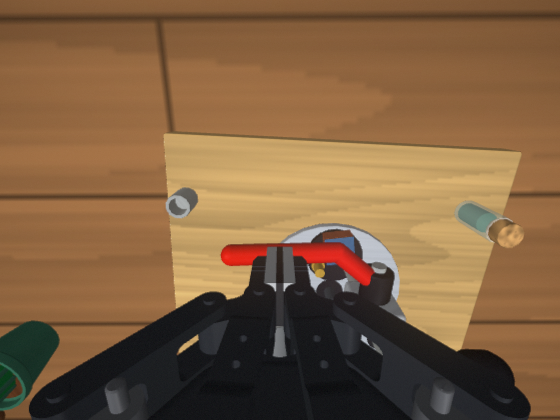

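View pics/s9.png

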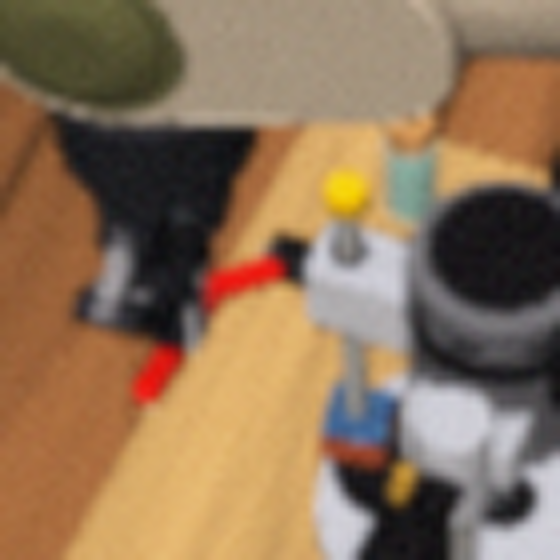

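step_arm --commands '[[[0,0,-0.07],0],[[0,0,-0.07],0],[[0,0,-0.07],0],[[0,0,-0.07],0],[[0,0,-0.07],0]]'

```text
time_s: 11.2
eef_pos: [590.0, 146.5, 171.1]
ee_rot: [-0.002, 0.707, -0.002, -0.707]
force: [0.4, 3.4, 3.6]
grip_width: 0.002
```

step_arm --commands '[[[0,0,-0.05],0],[[0,0,-0.05],0],[[0,0,-0.05],0]]'

```text
time_s: 11.5
eef_pos: [589.9, 146.3, 165.2]
ee_rot: [-0.002, 0.707, -0.002, -0.707]
force: [-0.2, 4.1, 2.9]
grip_width: -0.004
```

step_arm --commands '[[[0,0,-0.025],0],[[0,0,-0.025],0],[[0,0,-0.025],0]]'

```text
time_s: 11.8
eef_pos: [589.9, 146.2, 162.2]
ee_rot: [0.002, -0.707, 0.002, 0.707]
force: [0.2, 2.8, 2.7]
grip_width: -0.003
```

```bash
python3 - <<'E'
from h import *
from rig import ctrl,capture
d={n:capture(n) for n in("side","wrist")}
s=ctrl.sense();print(s["eef_pos"],s["force"],s["wrist_torque"],s["time_s"])
o=np.zeros((420,800,3),np.uint8)
o[:300,:400]=cv2.resize(d["wrist"]["image"],(400,300));o[:400,400:]=cv2.resize(d["side"]["image"][205:265,225:285],(400,400),interpolation=cv2.INTER_CUBIC)
cv2.imwrite("pics/m10.png",o)
E
```

```text
[589.88421075 146.16757643 162.12438354] [1.13574255 3.30693472 3.3463019 ] [ 0.47952239 -0.15926051  0.02299424] 11.9
```

View pics/m10.png

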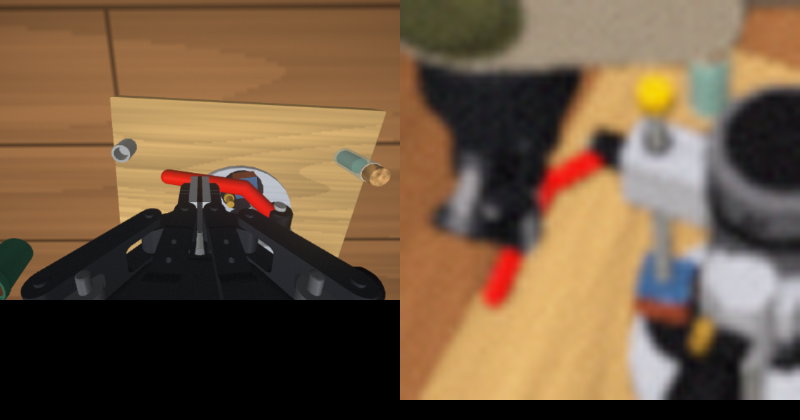

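step_arm --commands '[[[0,0,-0.025],0],[[0,0,-0.025],0]]'

```text
time_s: 12.1
eef_pos: [589.9, 146.1, 160.3]
ee_rot: [0.002, -0.707, 0.002, 0.707]
force: [-0.4, 1.8, 2.7]
grip_width: 0.001
```

step_arm --commands '[[[0,0,-0.02],0],[[0,0,-0.02],0]]'

```text
time_s: 12.3
eef_pos: [590.1, 146.1, 159.2]
ee_rot: [-0.002, 0.707, -0.002, -0.707]
force: [-2.0, 1.8, 9.6]
grip_width: -0.001
```

step_arm --commands '[[[0,0,-0.015],0],[[0,0,-0.01],0]]'

```text
time_s: 12.5
eef_pos: [590.2, 146.1, 159.0]
ee_rot: [-0.002, 0.708, -0.002, -0.707]
force: [-3.0, 1.9, 12.7]
grip_width: 0.0
```

step_arm --commands '[[[0,0,-0.02],0],[[0,0,-0.015],0],[[0,0,0],0]]'

```text
time_s: 12.8
eef_pos: [590.3, 146.0, 158.6]
ee_rot: [-0.002, 0.708, -0.002, -0.706]
force: [-6.9, -0.3, 18.2]
grip_width: 0.003
```

step_arm --commands '[[[0,0,0.2],0],[[0,0,1],0],[[0,0,1],0],[[0,0,1],0],[[0,0,0.5],0]]'

```text
time_s: 13.3
eef_pos: [590.2, 145.8, 307.6]
ee_rot: [-0.002, 0.708, -0.002, -0.706]
force: [0.7, 0.5, -0.2]
grip_width: -0.0
```

step_arm --commands '[[[-0.5,-1,0],0],[[-0.5,-1,0],0],[[-0.5,-1,0],0],[[-0.5,-1,0],0],[[-0.5,-1,0],0]]'

```text
time_s: 13.8
eef_pos: [488.5, -55.4, 303.9]
ee_rot: [0.002, -0.707, 0.002, 0.708]
force: [1.3, -0.9, -0.3]
grip_width: -0.003
```

step_arm --commands '[[[-0.5,-1,0],0],[[-0.5,-1,0],0],[[-0.5,-1,0],0],[[0,0,0],0],[[0,0,0],0]]'

```text
time_s: 14.3
eef_pos: [429.4, -174.4, 304.0]
ee_rot: [0.003, -0.707, 0.002, 0.707]
force: [0.1, 0.4, -0.2]
grip_width: -0.001
```

```bash
python3 - <<'E'
from h import *
from rig import ctrl,capture
d={n:capture(n) for n in("side","top")}
s=ctrl.sense();print(s["eef_pos"],s["force"],s["time_s"])
o=np.zeros((400,800,3),np.uint8)
o[:,:400]=cv2.resize(d["top"]["image"][170:250,190:270],(400,400),interpolation=cv2.INTER_CUBIC);o[:,400:]=cv2.resize(d["side"]["image"][200:280,220:300],(400,400),interpolation=cv2.INTER_CUBIC)
cv2.imwrite("pics/m11.png",o);pickle.dump(d,open("c11.pkl","wb"))
E
```

```text
[ 430.10228199 -173.16272754  304.11568663] [0.5801867  0.61558739 1.13410199] 14.4
```

View pics/m11.png

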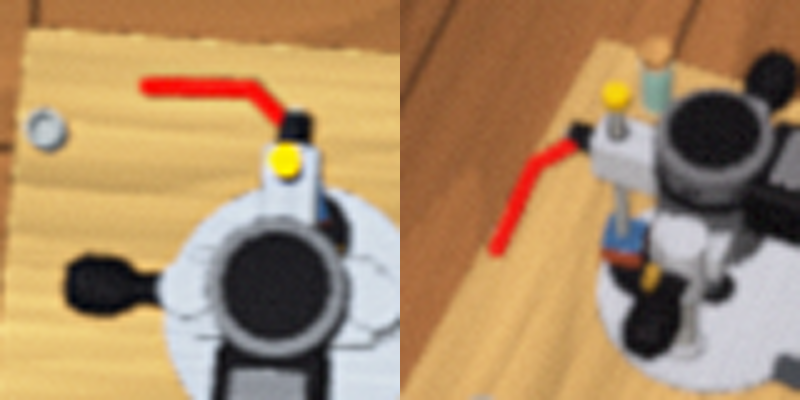

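```bash
python3 - <<'E'
from h import *
d=pickle.load(open("c11.pkl","rb"));t,s=d["top"],d["side"]
print("end",tri((t,190+149/5-.4,170+87/5-.4),(s,220+(497-400)/5-.4,200+249/5-.4)))
print("cap",tri((t,190+285/5-.4,170+161/5-.4),(s,220+(616-400)/5-.4,200+95/5-.4)))
E
```

```text
end (array([592.55701998, 168.77164449, 132.11598977]), [0.9, 0.9])
cap (array([539.52711963,  84.84323566, 214.26259816]), [0.8, 0.8])
```

```bash
python3 - <<'E'
from rig import ticket
print(ticket.finish_job())
E
```

```text
the job is handed in; nothing more can be done
None
```

The depth rod now rests on the tile and the red lever is clamped tight. I handed the job in at about 14.4 s of the 51 s allowed.

- **Rod:** I pressed it down by its yellow cap with shut fingers, at 10 mm/s or less and about 4 to 5 mm/s at contact. It stopped moving at a measured 230.6 mm TCP height while the force rose from about 2 N to a highest reading of 6.7 N, well under the tile's 18 N. I then lifted off.
- **Lever:** I pushed it down near its end until it met the firm stop. The force rose to about 18 N vertically with almost no further movement. I then moved the arm clear.
- **Lever check:** The last pictures put the lever's end at z ≈ 132 mm and y ≈ 169 mm. I had expected 133 and 169 mm for fully tight.
- **Rod and tile check:** The rod's tip is still on the tile, and the tile looks unmoved and whole. The camera estimate of the cap height disagrees with the fingertip contact height: about 214 mm from the last pictures and 216 mm before clamping, against 219.6 mm. I put this down to pixel and calibration error; the contact force is the better evidence that the rod is seated.
- **Other objects:** I never went near the vial, socket, cactus pot or pliers. The vial and socket stand where they did in the last pictures; I did not look at the cactus pot and pliers again at the end.

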